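# Stamp the jar lid on the press that fits

## Robot

A 6-joint arm with a two-finger parallel gripper is mounted at the origin on the work surface. World frame = base frame: x ahead of the robot, y to its left, z up, the work surface at z = 0. Lengths are in mm, angles in rad, forces in N, time in s.
With the tool pointing down it reaches from about 350 to 775 mm from the base axis. Payload 7.3 kg.
Tool frame: the origin (TCP) lies at the very end of the fingers, on their centre line; the grasp point (between the pads) lies 19 mm behind it; z points along the fingers, y is the line along which they close (so a half turn about z gives the same grasp; the last joint's range is limited). The gripper opens to 92 mm and grips with 3 to 60 N. Pads are 19 mm wide; open, the fingers measure 130 mm over their backs; the gripper's body (75 mm by 190 mm) begins 47 mm behind the grasp point.
Start: joints at [-1.296, 0.342, 1.524, -0, 1.275, -0.146], TCP at [214.481, -479.21, 226.741] pointing down, gripper open.
Joint ranges: [-2.53, 2.53], [-0.77, 2.02], [0.04, 2.7], [-1, 4.14], [0.28, 2.66], [-3.11, 3.11]. Speed limits (rad/s): [2.57, 2.57, 3.14, 3.14, 3.14, 3.14].

## Interface

Orientations are given as [roll, pitch, yaw] about the fixed x, y, z axes, in that order (R = Rz(yaw) Ry(pitch) Rx(roll)).
In Python, from plant import get_obs, optics, ticket, finder gives the robot as it stands.
- The arm moves only by the tool send_rows, never from a script. Its arguments are lists of equal length, an entry for each row: "offset": the shift along the tool's x, y, z scaled (see below), a list of three; "delta_rot": the turn, a rotation vector about the tool's x, y, z scaled (see below), a list of three. In form: {"offset": [[dx, dy, dz], ...], "delta_rot": [[rx, ry, rz], ...]}. A call has 1 to 8 rows; each row is the pose to reach, as a shift and turn from the pose commanded when the call began, along the tool's axes at that moment, turning the shorter way round; what a row does not reach only later rows make up. The controller multiplies each number of a shift by 120 mm and each number of a turn by 360 degrees. A row lasts 1/8 s, in which the tool goes at most 62.5 mm and 10.7 degrees, less where a joint would pass 70% of its speed; a pose out of reach is approached as far as the arm can. A call with a number of a shift or a turn outside -1 to 1 is refused whole. A call with a gripper value outside its range is refused whole. "grip" is the opening, from 0 (shut) to 1 (fully open), set as the call begins (left out, the last holds). The fingers move at their own pace and stop on an object; the grip force is fixed at half the most. Time passes only in rows, so rows that repeat a pose let the fingers close. It gives the time, the measured TCP pose, the force, the opening and the grip force at its end, in the units of the state.
- get_obs(): the state, without advancing time (a new reading comes with each control period).
- optics.capture(name): name is "side" or "top"; returns the picture (420x560x3 uint8, red, green, blue); there is no depth.
- optics.get_calibration(name): a dict with "fx", "fy", "cx", "cy" (pixels), "world_from_camera" (4x4, takes a point from camera to world coordinates). Camera axes: x right, y down, z forward; pixel columns grow to the right and rows downward; lengths in mm; the calibration is good to about 2 mm. A picture is of the moment at which its call begins. get_calibration takes no time and is no camera call.
- ticket.close_job(): hands the job in; it is judged then, once.
Trained networks look in the newest picture that a camera, given by its name, has taken for a name from the list of things; names that differ only in an ending like _2 or _b are one class to them, and where a whole thing is asked for, a point or a joint stands for the part that bears it (a point fixed in the world has none). Each returns a list of dicts, best first, with "confidence" (0 to 1); they miss things now and then, are a little off and sometimes report something else, mostly with a low value. They report only what shows in the picture. A call takes as long as a camera call.
- finder.boxes_of(target, camera): "box" ([left, top, right, bottom] in pixels, round what is visible of it).
- finder.silhouettes(target, camera): "region" (420x560 bool, what is visible of it) and "box" ([left, top, right, bottom] in pixels, round what is visible of it).
- finder.pinpoint(target, camera): "uv" ([column, row] in pixels: a listed point, or the origin of a listed thing).
The state is a dict: "time": time; "joint_positions": joint angles; "dq": joint speeds; "tau": joint torques, N m; "tool_pos": TCP position; "tcp_rot": TCP orientation; "contact_force": force on the tool from outside, world axes, zero at the start; "moment": the same for the moment, N m; "grip_width": finger opening in mm; "finger_force": force on a finger pad.
Only numpy, scipy, OpenCV 4.12 (cv2) and the standard library are available. Lean on these libraries where they do the work, as an engineer would, in place of code of your own. Each camera call takes 0.05 s, during which the arm holds its last target. There are 200 camera calls.

## Task

Take the jar standing on the square infeed board and set it upright in the nest of the lid-stamping press made for its height: the short jar goes to the press with the short post, the tall jar to the press with the tall post. Then press that press's guarded treadle down to its stop with the gripper, hold it there for half a second, and let it come back up. Leave the jar in the nest, the spare jar on its round disc and everything else where it is.

Things in the scene. Friction and masses are not known exactly. Their poses are not given: they have to be found in the camera images.
- jar_short: short round jar, amber glass with a flat lid, 58 mm in diameter over its whole height, 70 mm tall with the lid, about 0.28 kg; origin at the centre of its underside, z up along the jar
- press_short: lid-stamping press for the short jar, fixed to the bench, known by its short rear post. Origin on the bench under the nest centre; treadle and guard toward its own -x, z up. Base x -52..86, y +-50, 37 mm high. Post at x 61..83, y +-22; on it, pivot 124 mm up, a swing arm stands upright at rest (x 57..78, top 200 mm up) and swings down over the lid as the treadle goes down
- press_short_nest (a point): centre of the nest surface of press_short, on which the jar stands (40 mm above the bench), axes as the press; kerbs rise 8 mm above it at y +-36 mm and at x = +38 mm, open toward -x
- press_short_guard (a point): middle of the front top bar (6 mm thick, centre 103 mm up) of the barred guard over the treadle of press_short, at x -103 of the press; axes as the press. The guard runs 58 mm back from here, posts at y +-45, roof of bars 13 mm apart, open at the front: reach the treadle under this bar with the tool tilted about 35 to 48 degrees, fingers closed, pointing down and toward the press's +x
- press_short_tread (a point): the place to press: on top of the treadle of press_short, mid-width, 8 mm from its free front edge, 50 mm from its hinge; moves with it, 40 mm up at rest, 25 mm at the stop. The treadle is a ribbed steel plate 58 x 60 x 6 mm, hinged at its rear edge (22 mm up, x -45 of the press), free edge toward -x, just behind the guard's front bar
- press_short_pedal (a joint): angle of the treadle of press_short: 0 at rest (its front edge raised by a spring), 0.30 rad at its stop, where it lies nearly level; the press point needs about 5 N to start and 11 N at the stop
- jar_tall: tall round jar, amber glass with a flat lid, 58 mm in diameter over its whole height, 115 mm tall with the lid, about 0.28 kg; origin at the centre of its underside, z up along the jar
- press_tall: lid-stamping press for the tall jar, fixed to the bench, known by its tall rear post. Origin on the bench under the nest centre; treadle and guard toward its own -x, z up. Base x -52..86, y +-50, 37 mm high. Post at x 61..83, y +-22; on it, pivot 169 mm up, a swing arm stands upright at rest (x 57..78, top 245 mm up) and swings down over the lid as the treadle goes down
- press_tall_nest (a point): centre of the nest surface of press_tall, on which the jar stands (40 mm above the bench), axes as the press; kerbs rise 8 mm above it at y +-36 mm and at x = +38 mm, open toward -x
- press_tall_guard (a point): middle of the front top bar (6 mm thick, centre 103 mm up) of the barred guard over the treadle of press_tall, at x -103 of the press; axes as the press. The guard runs 58 mm back from here, posts at y +-45, roof of bars 13 mm apart, open at the front: reach the treadle under this bar with the tool tilted about 35 to 48 degrees, fingers closed, pointing down and toward the press's +x
- press_tall_tread (a point): the place to press: on top of the treadle of press_tall, mid-width, 8 mm from its free front edge, 50 mm from its hinge; moves with it, 40 mm up at rest, 25 mm at the stop. The treadle is a ribbed steel plate 58 x 60 x 6 mm, hinged at its rear edge (22 mm up, x -45 of the press), free edge toward -x, just behind the guard's front bar
- press_tall_pedal (a joint): angle of the treadle of press_tall: 0 at rest (its front edge raised by a spring), 0.30 rad at its stop, where it lies nearly level; the press point needs about 5 N to start and 11 N at the stop
- board: square flat infeed board, 90 x 90 x 4 mm, fixed to the bench nearest the robot; the jar to be stamped stands on it; origin at the centre of its underside
- disc: round flat disc, 90 mm in diameter, 4 mm thick, fixed between the presses; the spare jar stands on it; origin at the centre of its underside
- roll_a: empty cardboard core of a label roll lying flat, 80 mm across, 25 mm high; bystander; origin at the centre of its underside
- roll_b: empty cardboard core of a label roll lying flat, 80 mm across, 25 mm high; bystander; origin at the centre of its underside
- bottle: white plastic bottle, 60 mm in diameter, 170 mm tall; bystander; origin at the centre of its underside
- carton: small closed cardboard carton, 70 x 120 x 60 mm; bystander; origin at the centre of its underside

How it is judged (in metres and radians):
On the way, in this order (a step that is already met when the one before it is completed fails the run):
1. the jar from the infeed board stands upright in the nest of the press for its height, its centre within 8 mm of the nest centre, let go and at rest, both treadles still up (((horizontal distance between jar_short and press_short_nest below 0.008 m and z of jar_short in the frame of press_short_nest between -0.004 and 0.004 m and angle between each of jar_short, jar_tall's own z axis and vertical below 0.1 rad and contact force between the fingers and jar_short below 0.1 N and linear speed of jar_short below 0.02 m/s and horizontal distance between jar_tall and disc below 0.02 m and height (world z) of jar_tall below 0.012 m and value of joint each of press_short_pedal, press_tall_pedal below 0.05 rad) or (horizontal distance between jar_tall and press_tall_nest below 0.008 m and z of jar_tall in the frame of press_tall_nest between -0.004 and 0.004 m and angle between each of jar_tall, jar_short's own z axis and vertical below 0.1 rad and contact force between the fingers and jar_tall below 0.1 N and linear speed of jar_tall below 0.02 m/s and horizontal distance between jar_short and disc below 0.02 m and height (world z) of jar_short below 0.012 m and value of joint each of press_short_pedal, press_tall_pedal below 0.05 rad))), for 0.2 s.
2. the gripper presses that press's treadle fully down to its stop (at least 0.285 of 0.30 rad) and holds it there for 0.5 s, the jar still in its nest (((horizontal distance between jar_short and press_short_nest below 0.008 m and z of jar_short in the frame of press_short_nest between -0.004 and 0.004 m and angle between each of jar_short, jar_tall's own z axis and vertical below 0.1 rad and horizontal distance between jar_tall and disc below 0.02 m and height (world z) of jar_tall below 0.012 m and value of joint press_short_pedal above 0.285 rad and contact force between the fingers and press_short above 1 N) or (horizontal distance between jar_tall and press_tall_nest below 0.008 m and z of jar_tall in the frame of press_tall_nest between -0.004 and 0.004 m and angle between each of jar_tall, jar_short's own z axis and vertical below 0.1 rad and horizontal distance between jar_short and disc below 0.02 m and height (world z) of jar_short below 0.012 m and value of joint press_tall_pedal above 0.285 rad and contact force between the fingers and press_tall above 1 N))), for 0.5 s.
At the end, for the whole second after the job is handed in: The jar from the infeed board stands upright (within 0.1 rad) and at rest in the nest of the press for its height, within 8 mm of the nest centre; both treadles are back up (under 0.05 rad); the spare jar stands within 20 mm of the centre of its round disc (((horizontal distance between jar_short and press_short_nest below 0.008 m and z of jar_short in the frame of press_short_nest between -0.004 and 0.004 m and angle between each of jar_short, jar_tall's own z axis and vertical below 0.1 rad and contact force between the fingers and jar_short below 0.1 N and linear speed of jar_short below 0.02 m/s and horizontal distance between jar_tall and disc below 0.02 m and height (world z) of jar_tall below 0.012 m) or (horizontal distance between jar_tall and press_tall_nest below 0.008 m and z of jar_tall in the frame of press_tall_nest between -0.004 and 0.004 m and angle between each of jar_tall, jar_short's own z axis and vertical below 0.1 rad and contact force between the fingers and jar_tall below 0.1 N and linear speed of jar_tall below 0.02 m/s and horizontal distance between jar_short and disc below 0.02 m and height (world z) of jar_short below 0.012 m)) and value of joint each of press_short_pedal, press_tall_pedal below 0.05 rad); the robot touches nothing.
It fails at once if a treadle is pressed more than 0.1 rad while the jar of that press's height is not in its nest (centre more than 15 mm off) ((value of joint press_short_pedal above 0.1 rad and horizontal distance between jar_short and press_short_nest above 0.015 m) or (value of joint press_tall_pedal above 0.1 rad and horizontal distance between jar_tall and press_tall_nest above 0.015 m)).
It fails at once if a jar is dropped or rammed onto a press (contact over 60 N) (contact force between any of jar_short, jar_tall and press_short above 60 N or contact force between any of jar_short, jar_tall and press_tall above 60 N).
It fails at once if a bystander (label-roll core, bottle or carton) is moved more than 20 mm (distance of any of roll_a, roll_b, bottle, carton from where it was at the start of the episode above 0.02 m).
It also fails if it takes over 67 s, if anything falls off the work surface, if the arm or the gripper's body presses on something with over 40 N, if the wrist force passes 120 N, or if a joint passes its speed limit or range.

## Working session

There is one attempt and no reset: what is moved stays moved. The work goes in short steps, Python scripts to look and compute and a tool call to move; the robot and the scene stay as the last step left them, time stands still between calls to the robot, and variables do not carry over. Pictures are saved under pics/ and viewed, at most 10 in all, crops included, and the job is handed in when it is done.

Besides the shell and the picture viewer there is one more tool, called as a command line: name --argument value ..., lists and objects as JSON in quotes. send_rows: Moves the arm, as the interface text tells. Its arguments: {"type":"object","properties":{"offset":{"type":"array"},"delta_rot":{"type":"array"},"grip":{"type":"number"}},"required":["offset","delta_rot"]}

```bash
mkdir -p pics
cat > h.py <<'E'
import numpy as np, cv2
from scipy.spatial.transform import Rotation as R
from plant import get_obs, optics, ticket, finder
def cal(n):
    c=optics.get_calibration(n); return c,np.array(c["world_from_camera"])
def ray(n,uv):
    c,T=cal(n); d=T[:3,:3]@np.array([(uv[0]-c["cx"])/c["fx"],(uv[1]-c["cy"])/c["fy"],1]); return T[:3,3],d
def onz(n,uv,z):
    o,d=ray(n,uv); return o+d*(z-o[2])/d[2]
def proj(n,p):
    c,T=cal(n); q=T[:3,:3].T@(np.array(p,float)-T[:3,3]); return np.array([c["fx"]*q[0]/q[2]+c["cx"],c["fy"]*q[1]/q[2]+c["cy"]])
def shot(n,f):
    im=optics.capture(n); cv2.imwrite(f"pics/{f}.png",im[:,:,::-1]); return im
E
python3 - <<'E'
from h import *
np.set_printoptions(precision=1,suppress=True)
a=shot("top","t0"); b=shot("side","s0")
cv2.imwrite("pics/b0.png",cv2.resize(np.vstack([a,b])[:,:,::-1],None,fx=.71,fy=.71))
for n in ("top","side"): print(n,cal(n)[1][:3].round(2).tolist(), cal(n)[0]["fx"])
Z=dict(jar_short=4,jar_tall=4,press_short=0,press_tall=0,press_short_nest=40,press_tall_nest=40,press_short_guard=103,press_tall_guard=103,press_short_tread=40,press_tall_tread=40,board=0,disc=0,roll_a=0,bottle=0,carton=0)
for k,z in Z.items():
  for n in ("top","side"):
    for r in finder.pinpoint(k,n)[:2]: print(k,n,round(r["confidence"],2),np.array(r["uv"]),onz(n,r["uv"],z))
E
```

```text
top [[-0.02, -0.99, 0.16, 436.13], [-1.0, 0.01, -0.03, 77.8], [0.03, -0.16, -0.99, 900.81]] 403.2749988591094
side [[-0.9, -0.24, 0.37, 205.89], [-0.44, 0.48, -0.76, 823.49], [0.01, -0.85, -0.53, 632.2]] 486.6672279903047
jar_short top 0.63 [295.9 271.9] [443.7  -3.8   4. ]
jar_short top 0.2 [410.7 286.4] [ 407. -257.    4.]
jar_short side 0.77 [344.8 251.8] [446.8  -7.1   4. ]
jar_short side 0.51 [222.  255.1] [677.9 123.4   4. ]
jar_tall top 0.73 [291.9 198.2] [609.    0.3   4. ]
jar_tall side 0.66 [286.6 193. ] [ 670.1 -183.1    4. ]
jar_tall side 0.63 [275.4 236. ] [608.    7.2   4. ]
press_short top 0.57 [219.  188.3] [635.1 165.5   0. ]
press_short side 0.96 [223.3 272.9] [646.5 169.5   0. ]
press_short side 0.42 [285.7 193.9] [ 673.1 -184.1    0. ]
press_tall top 0.72 [373.8 170.1] [ 673.5 -192.4    0. ]
press_tall side 0.59 [287.4 194.5] [ 667.7 -183.3    0. ]
press_short_nest top 0.8 [219. 182.] [640.3 161.7  40. ]
press_short_nest side 0.87 [224.6 253.7] [648.6 157.1  40. ]
press_tall_nest top 0.75 [379.  166.8] [ 670.4 -192.5   40. ]
press_tall_nest side 0.69 [290.5 178.6]
[... 831 characters left out ...]
0.69 [346.  252.4] [445.3 -11.5   0. ]
disc top 0.82 [288.  197.6] [611.3   8.8   0. ]
disc side 0.61 [271.7 237.3] [615.8  10.5   0. ]
roll_a top 0.76 [173.1 296.8] [395.6 264.5   0. ]
roll_a top 0.76 [409.2 286.7] [ 406.3 -255.1    0. ]
roll_a side 0.63 [391.2 204.8] [ 410.8 -255.9    0. ]
roll_a side 0.59 [269.8 237.5] [619.3  13.1   0. ]
bottle top 0.68 [388.7 205.1] [ 590.6 -221.7    0. ]
bottle top 0.63 [117.6 242. ] [516.7 388.6   0. ]
bottle side 0.92 [220.4 371.9] [517.8 387.1   0. ]
bottle side 0.48 [268.5 269.9] [568.3 118.9   0. ]
carton top 0.56 [285.6 116.1] [807.1   9.3   0. ]
carton side 0.81 [197.5 217.2] [814.   15.8   0. ]
carton side 0.49 [225.9 275.5] [637.3 174.2   0. ]
```

View pics/t0.png

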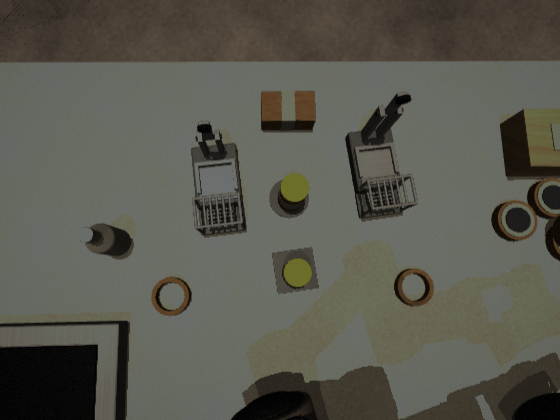

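View pics/s0.png

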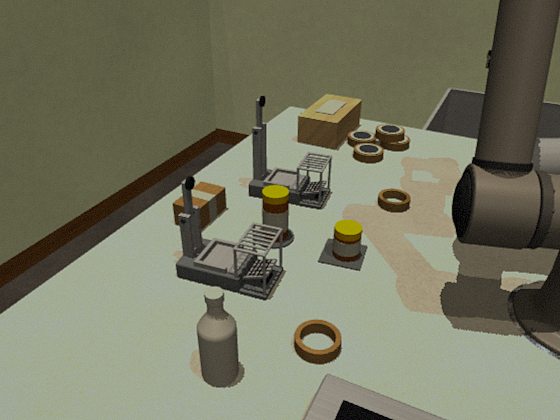

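The board holds the short jar: its lid is at top (297,272) and side (347,240). The short-post press is the left one, with its nest at top (218,180) and side (222,255). The tall jar is on the disc. I'll refine the jar and press poses next.

```bash
cat > fit.py <<'E'
from h import *
from scipy.optimize import least_squares
np.set_printoptions(precision=2,suppress=True)
t=cv2.imread("pics/t0.png"); s=cv2.imread("pics/s0.png")
# jar lid by colour
for n,im,box in(("top",t,(275,255,325,290)),("side",s,(325,215,370,245))):
    h=cv2.cvtColor(im,cv2.COLOR_BGR2HSV); m=cv2.inRange(h,(22,150,60),(35,255,255)); k=np.zeros_like(m); x0,y0,x1,y1=box; k[y0:y1,x0:x1]=m[y0:y1,x0:x1]
    c=max(cv2.findContours(k,0,1)[0],key=cv2.contourArea); print(n,"lid",cv2.boundingRect(c),cv2.minEnclosingCircle(c),cv2.contourArea(c))
    mm=cv2.moments(c); uv=(mm['m10']/mm['m00'],mm['m01']/mm['m00']); print(uv,onz(n,uv,74))
    try:
      r=finder.silhouettes("jar_short",n)[0]; print(n,r["box"],r["confidence"])
    except Exception as e: print(e)
P=dict(nest=(0,0,40),guard=(-103,0,103),tread=(-94.5,0,40))
obs={}
for k in P:
  for n in("top","side"):
    q=[r for r in finder.pinpoint("press_short_"+k,n)if np.linalg.norm(onz(n,r["uv"],50)[:2]-[600,160])<110]
    if q: obs[k,n]=q[0]["uv"]
def W(p,q):
    c,s_=np.cos(p[2]),np.sin(p[2]); return np.array([p[0]+c*q[0]-s_*q[1],p[1]+s_*q[0]+c*q[1],q[2]])
f=lambda p:np.concatenate([proj(n,W(p,P[k]))-uv for(k,n),uv in obs.items()])
r=least_squares(f,[642,160,0.03],loss="soft_l1",x_scale=[1,1,.01]); p=r.x; print(p,r.fun)
np.save("p.npy",p)
L=[]
for z,(a,b,c,d) in((37,(-52,86,-50,50)),(48,(-38,38,-36,36)),(0,(-52,86,-50,50)),(103,(-103,-45,-45,45)),(200,(57,78,-8,8)),(124,(61,83,-22,22))):
    L.append([(a,c,z),(b,c,z),(b,d,z),(a,d,z),(a,c,z)])
S=5;out=[]
for n,im,(x0,y0,x1,y1) in(("top",t,(180,115,260,245)),("side",s,(165,170,295,300))):
    cr=cv2.resize(im[y0:y1,x0:x1],None,fx=4.5,fy=4.5,interpolation=cv2.INTER_CUBIC)
    cr=cv2.convertScaleAbs(cr,alpha=1.4)
    c2=cr.copy() 
    for l in L: cv2.polylines(c2,[((np.array([proj(n,W(p,q)) for q in l])-[x0,y0]+.5)*4.5).astype(int)],False,(0,255,0),1)
    out.append(c2)
hh=min(o.shape[0] for o in out); v=np.hstack([o[:hh] for o in out]); v=cv2.resize(v,None,fx=min(1,800/v.shape[1]),fy=min(1,800/v.shape[1])); cv2.imwrite("pics/fit.png",v); print(v.shape)
E
python3 fit.py
```

```text
top lid (284, 259, 28, 28) ((297.2022399902344, 272.42803955078125), 14.018720626831055) 568.5
(297.07681031955434, 272.31251832307237) [442.19   0.18  74.  ]
top [284.7, 260.3, 309.5, 286.7] 0.98
side lid (335, 220, 27, 21) ((347.7272644042969, 228.5454559326172), 13.514716148376465) 422.0
(347.87045813586093, 229.57622432859398) [440.33   9.49  74.  ]
side [332.8, 219.2, 361.3, 260.3] 0.87
[643.31 161.42   0.06] [ 0.11 -1.35  1.14  1.85  2.41  1.67 -0.56  1.05 -0.46 -0.09 -0.66 -0.7 ]
(495, 800, 3)
```

View pics/fit.png

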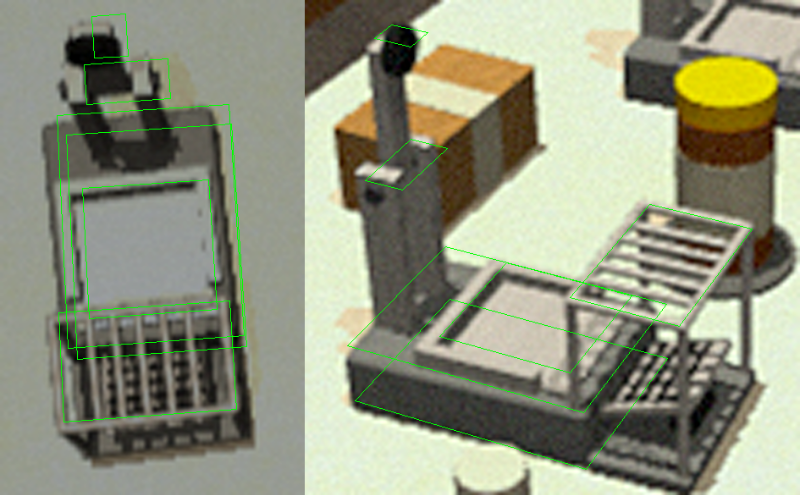

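The overlay fits at the guard, but the post and nest are offset in the top view, so the press yaw is larger than fitted. I'll refit with points I picked from the picture.

```bash
cat > fit2.py <<'E'
from fit import *
sc=4.5*800/945
a=lambda x,y:(180+x/sc-.5,115+y/sc-.5); b=lambda x,y:(165+(x-305)/sc-.5,170+y/sc-.5)
pk=[("top",a(111,85),(72,0,124)),("top",a(151,415),(-103,0,103)),("top",a(143,307),(-45,0,103)),("top",a(146,248),(0,0,44)),
("side",b(572,297),(-45,45,103)),("side",b(643,207),(-45,-45,103)),("side",b(750,230),(-103,-45,103)),("side",b(685,325),(-103,45,103)),
("side",b(402,157),(72,0,124)),("side",b(348,350),(86,50,37)),("side",b(354,401),(86,50,0))]
g=lambda p:np.concatenate([proj(n,W(p,q))-uv for n,uv,q in pk]+[.5*f(p)])
for cam in("top","side",None):
    gg=lambda p:np.concatenate([proj(n,W(p,q))-uv for n,uv,q in pk if cam in(n,None)]+([.5*f(p)] if cam is None else []))
    r=least_squares(gg,p,loss="soft_l1",x_scale=[1,1,.01]); print(cam,r.x,r.fun)
p=r.x; np.save("p.npy",p)
print("jar side",onz("side",(348.2,227.3),74))
o=get_obs(); print(o)
out=[]
for n,im,(x0,y0,x1,y1) in(("top",t,(180,115,260,245)),("side",s,(165,170,295,300))):
    c2=cv2.convertScaleAbs(cv2.resize(im[y0:y1,x0:x1],None,fx=4.5,fy=4.5,interpolation=cv2.INTER_CUBIC),alpha=1.4)
    for l in L: cv2.polylines(c2,[((np.array([proj(n,W(p,q)) for q in l])-[x0,y0]+.5)*4.5).astype(int)],False,(0,255,0),1)
    out.append(c2)
v=np.hstack(out); cv2.imwrite("pics/fit2.png",cv2.resize(v,None,fx=800/945,fy=800/945))
E
python3 fit2.py
```

```text
top lid (284, 259, 28, 28) ((297.2022399902344, 272.42803955078125), 14.018720626831055) 568.5
(297.07681031955434, 272.31251832307237) [442.19   0.18  74.  ]
top [284.7, 260.3, 309.5, 286.7] 0.98
side lid (335, 220, 27, 21) ((347.7272644042969, 228.5454559326172), 13.514716148376465) 422.0
(347.87045813586093, 229.57622432859398) [440.33   9.49  74.  ]
side [332.8, 219.2, 361.3, 260.3] 0.87
[643.31 161.42   0.06] [ 0.11 -1.35  1.14  1.85  2.41  1.67 -0.56  1.05 -0.46 -0.09 -0.66 -0.7 ]
(495, 800, 3)
top [643.22 165.35   0.11] [ 0.47 -0.64  0.62  0.03 -0.47 -0.03 -0.71  0.68]
side [643.65 162.27   0.08] [-0.16  0.09  1.17 -0.89  0.21 -0.7  -0.91 -0.04  0.58  2.37 -0.46 -0.39
 -0.15  0.72]
None [643.29 163.37   0.08] [ 2.46 -0.78  0.18  0.15 -0.1  -0.    0.21  0.64 -0.11  0.41  1.   -0.66
  0.11 -0.56 -0.76  0.19  0.3   2.78 -0.66  0.14 -0.34  1.26 -0.39 -0.67
  0.32  1.19  1.36  0.79 -0.25  0.43 -0.14 -0.08 -0.32 -0.42]
jar side [442.54   1.1   74.  ]
{'time': 2.4, 'joint_positions': array([-1.3 ,  0.34,  1.52,  0.  ,  1.28, -0.15]), 'dq': array([ 0.,  0.,  0., -0., -0., -0.]), 'tau': array([ -0.  , -43.11, -24.45,   0.07,   0.05,  -0.  ]), 'tool_pos': array([ 214.48, -479.21,  226.72]), 'tcp_rot': array([ 3.14, -0.  ,  0.42]), 'contact_force': array([ 0.37,  0.3 , -0.19]), 'moment': array([-0.  , -0.03, -0.05]), 'finger_force': 0.0, 'grip_width': 92.01537555866643}
```

View pics/fit2.png

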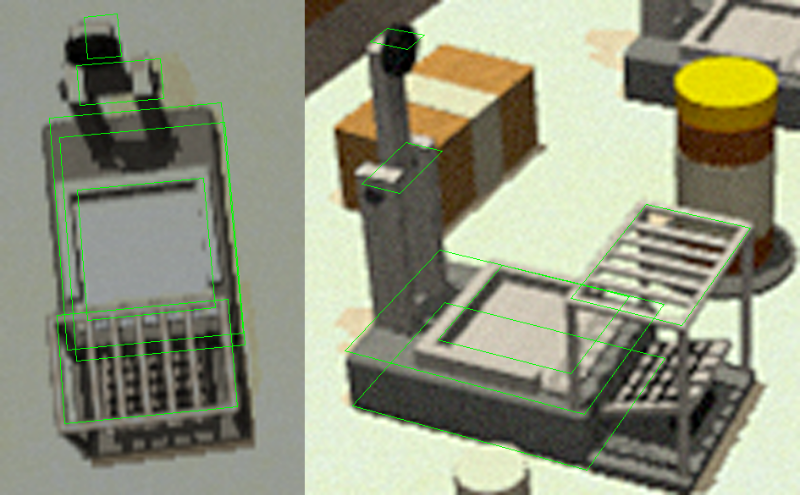

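send_rows --offset '[[0.21,-0.18,0],[0.42,-0.36,0],[0.63,-0.54,0],[0.84,-0.72,0]]' --delta_rot '[[0,0,0.013],[0,0,0.026],[0,0,0.04],[0,0,0.053]]' --grip 1

```text
time: 2.9
tool_pos: [271.6, -358.2, 226.8]
tcp_rot: [3.141, -0.0, 0.085]
contact_force: [1.3, -0.3, 0.3]
grip_width: 91.6
finger_force: 0.0
```

send_rows --offset '[[0.14,-0.24,0],[0.28,-0.48,0],[0.42,-0.72,0],[0.56,-0.96,0]]' --delta_rot '[[0,0,0],[0,0,0],[0,0,0],[0,0,0]]'

```text
time: 3.4
tool_pos: [328.4, -237.6, 226.9]
tcp_rot: [3.141, -0.0, 0.088]
contact_force: [-0.7, -1.0, -0.2]
grip_width: 91.9
finger_force: 0.0
```

send_rows --offset '[[0.14,-0.24,0],[0.28,-0.48,0],[0.42,-0.72,0],[0.56,-0.96,0]]' --delta_rot '[[0,0,0],[0,0,0],[0,0,0],[0,0,0]]'

```text
time: 3.9
tool_pos: [385.3, -116.9, 226.9]
tcp_rot: [3.141, -0.0, 0.088]
contact_force: [-0.3, -0.0, -0.3]
grip_width: 92.0
finger_force: 0.0
```

send_rows --offset '[[0.14,-0.24,0],[0.28,-0.48,0],[0.42,-0.72,0],[0.56,-0.96,0],[0.56,-0.96,0],[0.56,-0.96,0]]' --delta_rot '[[0,0,0],[0,0,0],[0,0,0],[0,0,0],[0,0,0],[0,0,0]]'

```text
time: 4.65
tool_pos: [441.4, 2.4, 226.6]
tcp_rot: [3.141, 0.0, 0.088]
contact_force: [0.3, 0.7, 0.3]
grip_width: 92.0
finger_force: 0.0
```

send_rows --offset '[[0.007,0.015,0.2],[0.007,0.015,0.5],[0.007,0.015,0.8],[0.007,0.015,1.0]]' --delta_rot '[[0,0,0],[0,0,0],[0,0,0],[0,0,0]]'

```text
time: 5.15
tool_pos: [441.8, 0.0, 105.4]
tcp_rot: [-3.142, 0.001, 0.086]
contact_force: [0.3, 0.1, -0.2]
grip_width: 91.7
finger_force: 0.0
```

send_rows --offset '[[0,0,0.2],[0,0,0.4],[0,0,0.55],[0,0,0.59],[0,0,0.59]]' --delta_rot '[[0,0,0],[0,0,0],[0,0,0],[0,0,0],[0,0,0]]'

```text
time: 5.78
tool_pos: [442.8, 0.5, 36.1]
tcp_rot: [3.141, -0.0, 0.087]
contact_force: [0.5, -0.6, -0.2]
grip_width: 92.0
finger_force: 0.0
```

send_rows --offset '[[0,0,0],[0,0,0],[0,0,0],[0,0,0],[0,0,0],[0,0,0],[0,0,0],[0,0,0]]' --delta_rot '[[0,0,0],[0,0,0],[0,0,0],[0,0,0],[0,0,0],[0,0,0],[0,0,0],[0,0,0]]' --grip 0

```text
time: 6.78
tool_pos: [442.8, 1.0, 36.1]
tcp_rot: [3.141, -0.0, 0.088]
contact_force: [-0.9, 0.1, 4.6]
grip_width: 57.8
finger_force: 30.0
```

send_rows --offset '[[0,0,-0.1],[0,0,-0.4],[0,0,-0.7],[0,0,-1.0],[0,0,-1.0]]' --delta_rot '[[0,0,0],[0,0,0],[0,0,0],[0,0,0],[0,0,0]]'

```text
time: 7.4
tool_pos: [444.0, 0.9, 158.2]
tcp_rot: [3.14, -0.005, 0.088]
contact_force: [0.7, 0.1, -3.5]
grip_width: 57.3
finger_force: 30.0
```

send_rows --offset '[[0.15,-0.1,0],[0.35,-0.24,0],[0.55,-0.38,0],[0.75,-0.51,0],[0.89,-0.605,0]]' --delta_rot '[[0,0,0],[0,0,0],[0,0,0],[0,0,0],[0,0,0]]'

```text
time: 8.02
tool_pos: [542.4, 83.5, 153.9]
tcp_rot: [-3.141, 0.003, 0.088]
contact_force: [0.7, -0.4, -3.4]
grip_width: 58.0
finger_force: 30.0
```

send_rows --offset '[[0.2,-0.13,0],[0.4,-0.27,0],[0.6,-0.4,0],[0.75,-0.51,0],[0.85,-0.58,0],[0.89,-0.605,0],[0.89,-0.605,0]]' --delta_rot '[[0,0,0],[0,0,0],[0,0,0],[0,0,0],[0,0,0],[0,0,0],[0,0,0]]'

```text
time: 8.9
tool_pos: [642.1, 164.3, 154.5]
tcp_rot: [3.141, 0.002, 0.088]
contact_force: [-0.6, -0.1, -3.4]
grip_width: 57.6
finger_force: 30.0
```

Run:
```python
from h import *
a=shot("top","t1"); b=shot("side","s1")
cv2.imwrite("pics/v1.png",cv2.resize(b[80:320,100:420,::-1],None,fx=2.4,fy=2.4))
print(get_obs()["tool_pos"])
```

```text
[642.14707001 163.96466886 155.31325306]
```

View pics/v1.png

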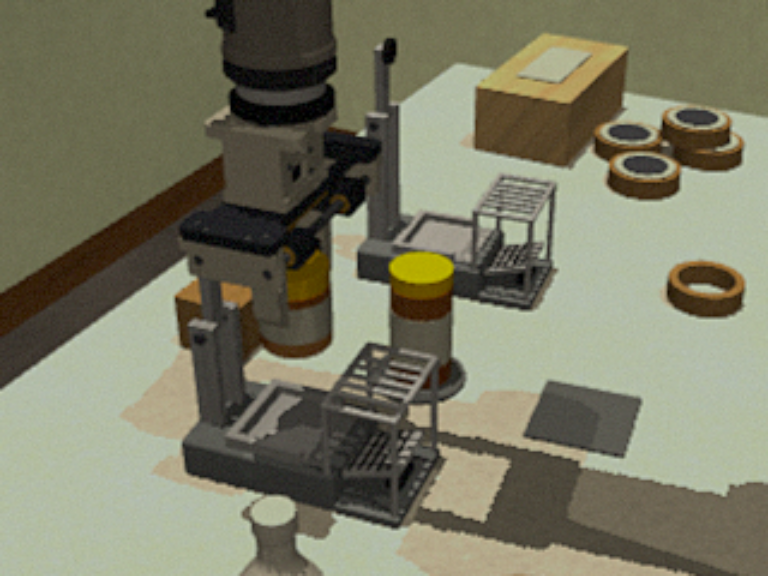

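The jar is upright in the grip above the short press's nest. Its visible right edge is at about column 238 and its bottom at about row 228 in the side picture. I'll check the offset in the hand.

Run:
```python
from h import *
th=np.linspace(0,6.283,73)
x,y,z=642.1,164.0,123.2
q=np.array([proj("side",(x+29*np.cos(a),y+29*np.sin(a),z)) for a in th]); print("bottom circle: maxcol",q[:,0].max(),"maxrow",q[:,1].max(), "at col",q[q[:,1].argmax(),0])
for d in((3,0,0),(0,3,0),(0,0,3)): print(d,proj("side",(x+d[0],y+d[1],z+d[2]))-proj("side",(x,y,z)))
im=cv2.imread("pics/s1.png")
print("row215",im[215,228:246].tolist()); print("col222",im[215:235,224].tolist())
```

```text
bottom circle: maxcol 238.63350464058675 maxrow 230.10820144407586 at col 221.68423989566253
(3, 0, 0) [-1.33612832 -0.38560582]
(0, 3, 0) [-0.82566949  0.75886527]
(0, 0, 3) [-0.07935759 -1.31392706]
row215 [[66, 85, 84], [72, 87, 93], [66, 80, 84], [60, 72, 77], [57, 64, 72], [52, 68, 70], [53, 65, 67], [52, 66, 66], [47, 55, 61], [31, 37, 43], [100, 115, 111], [158, 179, 173], [176, 196, 187], [165, 187, 174], [166, 188, 178], [169, 191, 183], [168, 189, 178], [164, 189, 176]]
col222 [[57, 70, 79], [66, 79, 82], [64, 75, 82], [67, 84, 88], [63, 82, 87], [68, 85, 89], [64, 78, 84], [76, 86, 88], [57, 74, 81], [18, 46, 69], [13, 45, 68], [15, 44, 71], [17, 45, 68], [10, 39, 67], [110, 128, 127], [179, 205, 190], [166, 190, 179], [159, 182, 179], [135, 163, 182], [138, 167, 181]]
```

send_rows --offset '[[0.01,0,0.12],[0.01,0,0.28],[0.01,0,0.42],[0.01,0,0.54],[0.01,0,0.62],[0.01,0,0.66],[0.01,0,0.68],[0.01,0,0.685]]' --delta_rot '[[0,0,0],[0,0,0],[0,0,0],[0,0,0],[0,0,0],[0,0,0],[0,0,0],[0,0,0]]'

```text
time: 10.0
tool_pos: [644.2, 164.5, 74.0]
tcp_rot: [3.142, -0.001, 0.088]
contact_force: [-0.2, 0.3, -3.2]
grip_width: 57.7
finger_force: 30.0
```

send_rows --offset '[[0,0,0.003],[0,0,0.006],[0,0,0.009],[0,0,0.012],[0,0,0.012],[0,0,0.012]]' --delta_rot '[[0,0,0],[0,0,0],[0,0,0],[0,0,0],[0,0,0],[0,0,0]]'

```text
time: 10.75
tool_pos: [644.0, 164.5, 72.3]
tcp_rot: [3.141, -0.0, 0.088]
contact_force: [0.9, 0.7, -3.4]
grip_width: 57.7
finger_force: 30.0
```

Still about 3.4 N hanging from the grip, so I'll go down a little more.

send_rows --offset '[[0,0,0.003],[0,0,0.006],[0,0,0.006],[0,0,0.006]]' --delta_rot '[[0,0,0],[0,0,0],[0,0,0],[0,0,0]]'

```text
time: 11.25
tool_pos: [644.0, 164.5, 72.1]
tcp_rot: [3.141, -0.0, 0.088]
contact_force: [-3.6, -0.6, 5.3]
grip_width: 57.6
finger_force: 30.0
```

send_rows --offset '[[0,0,0],[0,0,0],[0,0,0],[0,0,0],[0,0,0],[0,0,0]]' --delta_rot '[[0,0,0],[0,0,0],[0,0,0],[0,0,0],[0,0,0],[0,0,0]]' --grip 1

```text
time: 12.0
tool_pos: [644.0, 164.5, 71.5]
tcp_rot: [3.141, -0.0, 0.088]
contact_force: [-0.3, 0.8, -0.2]
grip_width: 92.2
finger_force: 0.0
```

send_rows --offset '[[0,0,-0.1],[0,0,-0.4],[0,0,-0.7],[0,0,-1.0]]' --delta_rot '[[0,0,0],[0,0,0],[0,0,0],[0,0,0]]'

```text
time: 12.5
tool_pos: [644.0, 164.5, 193.8]
tcp_rot: [3.142, -0.001, 0.088]
contact_force: [0.1, 0.4, 0.3]
grip_width: 91.8
finger_force: 0.0
```

send_rows --offset '[[-0.2,0,-0.1],[-0.6,0,-0.2],[-1.0,0,-0.3]]' --delta_rot '[[0,0,0],[0,0,0],[0,0,0]]' --grip 0

```text
time: 12.88
tool_pos: [523.2, 153.8, 228.7]
tcp_rot: [-3.142, -0.001, 0.088]
contact_force: [-1.3, -0.6, 1.0]
grip_width: 66.6
finger_force: 0.0
```

send_rows --offset '[[-0.4,0,0],[-0.8,0,0],[-0.9,0,0]]' --delta_rot '[[0,0,0],[0,0,0],[0,0,0]]'

```text
time: 13.25
tool_pos: [414.7, 144.5, 228.7]
tcp_rot: [-3.142, -0.001, 0.088]
contact_force: [0.2, -0.7, -0.3]
grip_width: 36.4
finger_force: 0.0
```

Run:
```python
from h import *
np.set_printoptions(precision=2,suppress=True)
a=shot("top","t2"); b=shot("side","s2")
A=cv2.resize(a[115:245,180:260,::-1],None,fx=4.6,fy=4.6,interpolation=2); B=cv2.resize(b[170:300,165:260,::-1],None,fx=4.6,fy=4.6,interpolation=2)
cv2.imwrite("pics/v2.png",cv2.convertScaleAbs(np.hstack([A,B]),alpha=1.4))
print(get_obs()["tool_pos"],get_obs()["tcp_rot"])
for n,im,z in(("top",a,110),("side",b,110)):
    h=cv2.cvtColor(im[:,:,::-1],cv2.COLOR_BGR2HSV); m=cv2.inRange(h,(22,150,60),(35,255,255))
    for c in cv2.findContours(m,0,1)[0]:
        if cv2.contourArea(c)>100:
            x,y,w,hh=cv2.boundingRect(c); u=(x+w/2-.5, y+(hh/2 if n=="top" else w*.27)-.5); print(n,(x,y,w,hh),onz(n,u,110),onz(n,u,119))
```

```text
[416.7  144.63 228.75] [-3.14 -0.    0.09]
top (280, 174, 29, 28) [610.42   4.62 110.  ] [608.44   5.45 119.  ]
top (201, 159, 29, 28) [643.37 162.88 110.  ] [641.01 161.91 119.  ]
side (209, 219, 29, 23) [645.51 161.51 110.  ] [637.94 172.92 119.  ]
side (262, 185, 27, 20) [616.56  -6.51 110.  ] [609.48   7.8  119.  ]
```

View pics/v2.png

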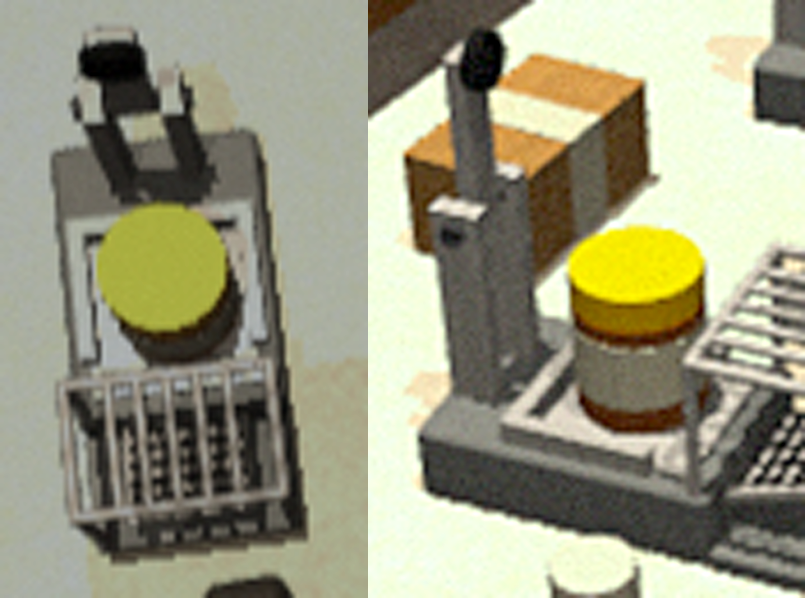

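The jar stands inside the kerbs with its lid centre at about (644,163), against a nest estimate of (643.4,163.5). Next I'll tilt the closed gripper 46° in front of the guard.

send_rows --offset '[[0.05,0,0.1],[0.12,0,0.25],[0.2,0,0.4],[0.3,0.005,0.55],[0.4,0.005,0.7],[0.49,0.007,0.81],[0.49,0.007,0.81],[0.49,0.007,0.81]]' --delta_rot '[[0,0.021,0],[0,0.042,0],[0,0.064,0],[0,0.085,0],[0,0.107,0],[0,0.128,0],[0,0.128,0],[0,0.128,0]]' --grip 0

```text
time: 14.35
tool_pos: [446.3, 217.2, 177.0]
tcp_rot: [-3.044, -0.66, -0.088]
contact_force: [-0.7, -0.0, -0.4]
grip_width: 0.3
finger_force: 0.0
```

```bash
cat > w.py <<'E'
from h import *
np.set_printoptions(precision=4,suppress=True)
o=get_obs(); P=np.array([643.5,163.6,0]); Q=R.from_euler("z",.087)
M=R.from_euler("xyz",o["tcp_rot"])
print("press frame",Q.inv().apply(o["tool_pos"]-P),"zaxis",Q.inv().apply(M.as_matrix()[:,2]),o["time"],o["contact_force"],o["grip_width"])
for tgt in([-90,0,56],[-90,0,49],[-90,0,30]): print(tgt,M.inv().apply(P+Q.apply(tgt)-o["tool_pos"])/120)
E
python3 w.py
```

```text
press frame [-191.8028   70.5526  176.952 ] zaxis [ 0.6181 -0.0105 -0.786 ] 14.35 [-0.6637 -0.0106 -0.353 ] 0.32386991536173504
[-90, 0, 56] [0.1224 0.5626 1.3228]
[-90, 0, 49] [0.0866 0.5671 1.3687]
[-90, 0, 30] [-0.0105  0.5792  1.4931]
```

send_rows --offset '[[0,0,0],[0,0,0]]' --delta_rot '[[0,0,0],[0,0,0]]'

```text
time: 14.6
tool_pos: [444.6, 216.5, 175.9]
tcp_rot: [-3.049, -0.657, -0.081]
contact_force: [-0.1, 0.1, -0.3]
grip_width: 0.3
finger_force: 0.0
```

```bash
python3 w.py; python3 -c "
from h import *
o=get_obs();print(o['joint_positions'],o['dq'],o['tcp_rot'])"
```

```text
press frame [-193.5962   69.9798  175.8948] zaxis [ 0.6153 -0.0108 -0.7882] 14.6 [-0.0943  0.0754 -0.3277] 0.2834636005986607
[-90, 0, 56] [0.1402 0.5552 1.325 ]
[-90, 0, 49] [0.1046 0.5594 1.371 ]
[-90, 0, 30] [0.0078 0.571  1.4958]
[ 0.44327004  0.14222624  2.19753658 -0.92893784  0.28444754  2.89852838] [-0.0150914  -0.0071168   0.00736947 -0.00010679 -0.00128145  0.00480485] [-3.04941503 -0.65746283 -0.08073914]
```

```bash
cat > kin.py <<'E'
from h import *
from scipy.optimize import least_squares
def fk(q,m):
    h,a,L1,L2,d,e=m; Z=lambda t:R.from_euler("z",t); Y=lambda t:R.from_euler("y",t)
    A=Z(q[0]); p=A.apply([a,0,h]); A=A*Y(q[1]); p=p+A.apply([0,0,L1]); A=A*Y(q[2]); p=p+A.apply([e,0,L2])
    A=A*Z(q[3])*Y(q[4]); p=p+A.apply([0,0,d]); return p,A*Z(q[5])
LO=np.array([-2.53,-.77,.04,-1,.28,-3.11]);HI=np.array([2.53,2.02,2.7,4.14,2.66,3.11])
E
python3 - <<'E'
from kin import *
np.set_printoptions(precision=3,suppress=True)
o=get_obs()
D=[([-1.296,.342,1.524,0,1.275,-.146],[214.481,-479.21,226.741],[3.1416,0,.42]),(o["joint_positions"],o["tool_pos"],o["tcp_rot"])]
for q,p,r in D:
    A=fk(q,[0]*6)[1]; print((A.inv()*R.from_euler("xyz",r)).as_rotvec())
f=lambda m:np.concatenate([fk(q,m)[0]-p for q,p,r in D]+[[.001*m[5],.003*m[1],.001*(m[3]-m[2])]])
for d0 in(250,330):
    s=least_squares(f,[330,0,400,400,d0,0]); print(s.x,s.fun)
E
```

```text
[0.    0.001 1.572]
[0.    0.    1.571]
[-555.539  228.881  558.406   30.609  -21.766 -254.362] [-73.533 -20.731   0.005   0.002  -0.01   -0.005  -0.254   0.687  -0.528]
[-555.534  228.883  558.401   30.61   -21.766 -254.36 ] [-73.533 -20.731   0.005   0.002  -0.01   -0.005  -0.254   0.687  -0.528]
```

send_rows --offset '[[0,0.1,0],[0,0.2,0],[0,0.3,0]]' --delta_rot '[[0,-0.02,0],[0,-0.04,0],[0,-0.06,0]]'

```text
time: 14.98
tool_pos: [445.0, 177.8, 171.5]
tcp_rot: [-3.102, -0.411, -0.068]
contact_force: [0.6, 0.0, -1.0]
grip_width: 0.4
finger_force: 0.0
```

```bash
cat > log.py <<'E'
import json,sys
from h import *
o=get_obs(); open("log.txt","a").write(json.dumps([list(map(float,o[k])) for k in("joint_positions","tool_pos","tcp_rot")])+"\n"); print(o["joint_positions"].round(3))
E
python3 log.py; python3 w.py
```

```text
[ 0.288  0.147  2.052 -0.195  0.551  2.065]
press frame [-196.4863   31.3841  171.486 ] zaxis [ 0.4003 -0.0221 -0.9161] 14.975 [ 0.6078  0.0451 -0.9516] 0.35408184475616
[-90, 0, 56] [0.4567 0.171  1.2427]
[-90, 0, 49] [0.4334 0.1732 1.2961]
[-90, 0, 30] [0.3702 0.179  1.4411]
```

send_rows --offset '[[0.2,0.1,0],[0.4,0.2,0],[0.5,0.3,0]]' --delta_rot '[[0,-0.01,0],[0,-0.02,0],[0,-0.03,0]]'

```text
time: 15.35
tool_pos: [499.8, 136.9, 195.2]
tcp_rot: [-3.104, -0.226, -0.063]
contact_force: [1.1, 0.2, -0.5]
grip_width: 0.5
finger_force: 0.0
```

```bash
python3 log.py; python3 w.py
```

```text
[ 0.122  0.241  1.788 -0.005  0.884  1.754]
press frame [-145.4734  -14.0657  195.2484] zaxis [ 0.227   0.004  -0.9739] 15.35 [ 1.1056  0.2405 -0.514 ] 0.536879666010705
[-90, 0, 56] [ 0.1685 -0.1382  1.2355]
[-90, 0, 49] [ 0.1554 -0.136   1.2923]
[-90, 0, 30] [ 0.1199 -0.1302  1.4465]
```

```bash
cat >> kin.py <<'E'
import json
def fk(q,m):
    h,a,L1,L2,d,e,b,w=m; Z=lambda t:R.from_euler("z",t); Y=lambda t:R.from_euler("y",t)
    A=Z(q[0]); p=A.apply([a,b,h]); A=A*Y(q[1]); p=p+A.apply([0,0,L1]); A=A*Y(q[2]); p=p+A.apply([e,0,L2])
    A=A*Z(q[3]); p=p+A.apply([0,w,0]); A=A*Y(q[4]); p=p+A.apply([0,0,d]); return p,A*Z(q[5]+np.pi/2)
def fit():
    D=[json.loads(l) for l in open("log.txt")]+[([-1.296,.342,1.524,0,1.275,-.146],[214.481,-479.21,226.741],0),([ 0.44327004,0.14222624,2.19753658,-0.92893784,0.28444754,2.89852838],[444.5,216.5,175.9],0)]
    f=lambda m:np.concatenate([fk(x[0],m)[0]-x[1] for x in D]+[[.003*m[5],.003*m[1],.001*(m[3]-m[2])]])
    return least_squares(f,[330,0,400,400,250,0,0,0])
E
python3 - <<'E'
from kin import *
np.set_printoptions(precision=3,suppress=True)
s=fit(); print(s.x,s.fun)
E
```

```text
[224.517   0.783 504.511 379.327 317.881  46.843  76.328   0.07 ] [ 0.022  0.024  0.002 -0.061 -0.009 -0.015  0.007 -0.03   0.012  0.009
 -0.012  0.001  0.141  0.002 -0.125]
```

```bash
cat >> kin.py <<'E'
P0=np.array([643.5,163.6,0]);Y0=.087
def pose(t,tilt,yaw=0):
    "press-frame TCP, tilt deg toward +x, extra yaw deg"
    Q=R.from_euler("z",Y0)
    return P0+Q.apply(t), R.from_euler("z",Y0+np.radians(yaw))*R.from_euler("xyz",[np.pi,0,0])*R.from_euler("y",np.radians(tilt))
def ik(p,A,m,q0):
    f=lambda q:(lambda P,B:np.concatenate([(P-p)/100,(A.inv()*B).as_rotvec()]))(*fk(q,m))
    s=least_squares(f,np.clip(q0,LO+.01,HI-.01),bounds=(LO,HI)); return s.x,np.linalg.norm(s.fun)
E
python3 - <<'E'
from kin import *
np.set_printoptions(precision=3,suppress=True)
m=fit().x; q0=get_obs()["joint_positions"]
for yaw in(0,10,-10,-20):
 for tilt in(36,40,44,47):
  for t in([-90,0,32],[-90,0,56],[-125,0,85]):
    q,e=ik(*pose(t,tilt,yaw),m,q0); print(yaw,tilt,t,q,round(e,4))
q,e=ik(*pose([-90,0,32],44),m,[.2,.1,2.5,3.1,.3,-1.5]); print(q,e)
E
```

```text
0 36 [-90, 0, 32] [ 0.273  0.557  1.984 -1.     0.28   2.733] 0.2147
0 36 [-90, 0, 56] [ 0.273  0.508  1.999 -1.     0.28   2.727] 0.1882
0 36 [-125, 0, 85] [ 0.284  0.406  2.081 -1.     0.28   2.734] 0.1693
0 40 [-90, 0, 32] [ 0.273  0.556  1.983 -1.     0.28   2.738] 0.2674
0 40 [-90, 0, 56] [ 0.273  0.507  1.998 -1.     0.28   2.732] 0.2371
0 40 [-125, 0, 85] [ 0.285  0.405  2.081 -1.     0.28   2.739] 0.2161
0 44 [-90, 0, 32] [ 0.273  0.555  1.983 -1.     0.28   2.744] 0.326
0 44 [-90, 0, 56] [ 0.273  0.505  1.998 -1.     0.28   2.737] 0.2939
0 44 [-125, 0, 85] [ 0.285  0.403  2.081 -1.     0.28   2.743] 0.2723
0 47 [-90, 0, 32] [ 0.273  0.554  1.982 -1.     0.28   2.748] 0.3722
0 47 [-90, 0, 56] [ 0.273  0.504  1.997 -1.     0.28   2.741] 0.3395
0 47 [-125, 0, 85] [ 0.285  0.402  2.08  -1.     0.28   2.747] 0.3177
10 36 [-90, 0, 32] [ 0.073  0.563  2.183  2.688  0.28  -1.282] 0.0308
10 36 [-90, 0, 56] [ 0.059  0.511  2.195  2.588  0.28  -1.192] 0.063
10 36 [-125, 0, 85] [ 0.044  0.408  2.276  2.495  0.28  -1.11 ] 0.0786
10 40 [-90, 0, 32] [ 0.074  0.576  2.212  2.791  0.356 -1.3
[... 1623 characters left out ...]
 [-90, 0, 32] [ 0.29   0.565  1.968 -1.     0.325  3.045] 0.1978
-20 40 [-90, 0, 56] [ 0.297  0.518  1.977 -1.     0.34   3.04 ] 0.1671
-20 40 [-125, 0, 85] [ 0.319  0.42   2.054 -1.     0.359  3.053] 0.1508
-20 44 [-90, 0, 32] [ 0.296  0.565  1.963 -1.     0.338  3.051] 0.2665
-20 44 [-90, 0, 56] [ 0.301  0.518  1.973 -1.     0.35   3.044] 0.236
-20 44 [-125, 0, 85] [ 0.323  0.421  2.05  -1.     0.368  3.057] 0.2196
-20 47 [-90, 0, 32] [ 0.301  0.566  1.959 -1.     0.348  3.056] 0.318
-20 47 [-90, 0, 56] [ 0.305  0.519  1.97  -1.     0.358  3.048] 0.2875
-20 47 [-125, 0, 85] [ 0.327  0.421  2.047 -1.     0.376  3.06 ] 0.2712
[ 0.175  0.611  2.244  3.274  0.483 -1.625] 1.0143599871164933e-10
```

```bash
cat > plan.py <<'E'
from kin import *
np.set_printoptions(precision=3,suppress=True)
m=fit().x; q0=get_obs()["joint_positions"]
g,e=ik(*pose([-150,0,140],45),m,[.175,.4,2.3,3.2,.5,-1.6]); print(q0,g,e)
N=16
def path(s):
    q=q0+(g-q0)*s; return q
C=fk(q0,m)
Q=R.from_euler("z",-Y0)
prev=C
for k in range(1,N+1):
    s=k/N; q=path(s); F=fk(q,m)
    st=(np.degrees((prev[1].inv()*F[1]).magnitude()),np.linalg.norm(F[0]-prev[0])); prev=F
    print(k,q[3:].round(2),Q.apply(F[0]-P0).round(0),"off",(C[1].inv().apply(F[0]-C[0])/120).round(2).tolist(),"rot",((C[1].inv()*F[1]).as_rotvec()/2/np.pi).round(3).tolist(),np.round(st,1))
    if k%8==0: C=F
E
python3 plan.py
```

```text
[ 0.122  0.241  1.788 -0.005  0.884  1.754] [ 0.199  0.268  2.341  3.445  0.28  -1.785] 0.018523238338261715
1 [0.21 0.85 1.53] [-152.   39.  188.] off [-0.13, -0.43, 0.05] rot [0.026, -0.002, -0.013] [10.5 54.1]
2 [0.43 0.81 1.31] [-154.   87.  190.] off [-0.2, -0.82, 0.03] rot [0.05, 0.002, -0.024] [ 9.6 47.8]
3 [0.64 0.77 1.09] [-151.  127.  199.] off [-0.21, -1.16, -0.03] rot [0.071, 0.011, -0.032] [ 8.8 41.2]
4 [0.86 0.73 0.87] [-143.  158.  211.] off [-0.16, -1.43, -0.12] rot [0.088, 0.023, -0.038] [ 8.  34.5]
5 [1.07 0.7  0.65] [-132.  180.  226.] off [-0.07, -1.62, -0.22] rot [0.101, 0.039, -0.041] [ 7.2 28.2]
6 [1.29 0.66 0.43] [-118.  191.  240.] off [0.06, -1.73, -0.3] rot [0.109, 0.055, -0.042] [ 6.6 22.6]
7 [1.5  0.62 0.21] [-103.  192.  251.] off [0.2, -1.77, -0.37] rot [0.111, 0.073, -0.041] [ 6.1 18.8]
8 [ 1.72  0.58 -0.02] [-89. 184. 259.] off [0.33, -1.72, -0.4] rot [0.108, 0.088, -0.039] [ 5.7 17.7]
9 [ 1.94  0.54 -0.24] [-77. 169. 261.] off [0.09, 0.13, -0.02] rot [-0.009, 0.012, -0.004] [ 5.5 19.5]
10 [ 2.15  0.51 -0.46] [-69. 148. 257.] off [0.13, 0.32, -0.07] rot [-0.02, 0.021, -0.007] [ 5.4 23.1]
11 [ 2.37  0.47 -0.68] [-67. 122. 248.] off [0.1, 0.53, -0.14] rot [-0.034, 0.026, -0.009] [ 5.4 27.3]
12 [ 2.58  0.43 -0.9 ] [-70.  95. 233.] off [0.01, 0.76, -0.23] rot [-0.05, 0.026, -0.011] [ 5.5 31.6]
13 [ 2.8   0.39 -1.12] [-81.  67. 213.] off [-0.15, 0.98, -0.34] rot [-0.065, 0.023, -0.012] [ 5.6 35.4]
14 [ 3.01  0.36 -1.34] [-98.  41. 190.] off [-0.37, 1.19, -0.46] rot [-0.079, 0.016, -0.013] [ 5.8 38.6]
15 [ 3.23  0.32 -1.56] [-121.   18.  165.] off [-0.63, 1.36, -0.59] rot [-0.092, 0.005, -0.013] [ 5.8 41.1]
16 [ 3.44  0.28 -1.78] [-150.    0.  140.] off [-0.94, 1.48, -0.72] rot [-0.102, -0.008, -0.012] [ 5.8 42.7]
```

```bash
cat > plan.py <<'E'
from kin import *
np.set_printoptions(precision=3,suppress=True)
m=fit().x; q0=get_obs()["joint_positions"]
g,e=ik(*pose([-130,0,130],46),m,[.175,.4,2.3,3.2,.5,-1.6]); print(q0,g,e)
N=20
C=fk(q0,m); Q=R.from_euler("z",-Y0); T0=C[0]; T1=pose([-130,0,130],46)[0]
prev=C; q=q0; qs=[q0]
for k in range(1,N+1):
    s=k/N; w=q0[3:]+(g-q0)[3:]*s; T=T0+(T1-T0)*s+np.array([0,0,25*np.sin(np.pi*s)])
    w[1]+=.12*np.sin(np.pi*s)
    x=least_squares(lambda a:(fk(np.r_[a,w],m)[0]-T)/100,q[:3]).x; q=np.r_[x,w]; qs.append(q); F=fk(q,m)
    st=np.degrees((prev[1].inv()*F[1]).magnitude()); prev=F
    print(k,q,Q.apply(F[0]-P0).round(0),"z",Q.apply(F[1].as_matrix()[:,2]).round(2),round(st,1))
    print("   off",(C[1].inv().apply(F[0]-C[0])/120).round(2).tolist(),"rot",((C[1].inv()*F[1]).as_rotvec()/2/np.pi).round(3).tolist())
    if k%5==0: C=F
print(abs(np.diff(qs,axis=0)).max(0)*8)
E
python3 plan.py
```

```text
[ 0.122  0.241  1.788 -0.005  0.884  1.754] [ 0.189  0.319  2.305  3.4    0.292 -1.747] 1.709835256205757e-08
1 [0.042 0.229 1.811 0.165 0.873 1.579] [-145.  -13.  196.] z [ 0.24  0.12 -0.96] 6.5
   off [0.01, -0.01, -0.0] rot [0.018, -0.001, 0.002]
2 [-0.035  0.22   1.846  0.335  0.862  1.404] [-144.  -13.  196.] z [ 0.26  0.22 -0.94] 6.3
   off [0.01, -0.01, -0.01] rot [0.035, 0.001, 0.004]
3 [-0.107  0.214  1.892  0.506  0.85   1.229] [-143.  -12.  197.] z [ 0.3   0.31 -0.9 ] 6.2
   off [0.02, -0.02, -0.01] rot [0.052, 0.005, 0.007]
4 [-0.172  0.211  1.948  0.676  0.836  1.054] [-142.  -11.  197.] z [ 0.35  0.39 -0.85] 6.0
   off [0.02, -0.03, -0.01] rot [0.066, 0.012, 0.011]
5 [-0.227  0.211  2.011  0.846  0.821  0.879] [-142.  -11.  197.] z [ 0.41  0.44 -0.8 ] 5.7
   off [0.03, -0.03, -0.0] rot [0.079, 0.021, 0.015]
6 [-0.27   0.213  2.078  1.016  0.803  0.703] [-141.  -10.  196.] z [ 0.47  0.48 -0.74] 5.3
   off [0.0, -0.0, 0.01] rot [0.01, 0.01, 0.003]
7 [-0.298  0.217  2.146  1.187  0.783  0.528] [-140.   -9.  195.] z [ 0.53  0.49 -0.69] 4.8
   off [0.0, -0.0, 0.02] rot [0.01
[... 1263 characters left out ...]
14 -0.6 ] 4.4
   off [-0.04, 0.01, 0.04] rot [-0.008, -0.001, -0.01]
17 [ 0.078  0.289  2.38   2.889  0.435 -1.222] [-132.   -2.  151.] z [ 0.78  0.1  -0.62] 4.2
   off [-0.08, 0.02, 0.08] rot [-0.015, -0.003, -0.018]
18 [ 0.124  0.299  2.359  3.059  0.388 -1.397] [-132.   -1.  144.] z [ 0.76  0.06 -0.64] 3.9
   off [-0.12, 0.03, 0.12] rot [-0.022, -0.006, -0.026]
19 [ 0.162  0.309  2.333  3.229  0.34  -1.572] [-131.   -1.  137.] z [ 0.74  0.03 -0.67] 3.5
   off [-0.16, 0.05, 0.16] rot [-0.028, -0.011, -0.032]
20 [ 0.189  0.319  2.305  3.4    0.292 -1.747] [-130.    0.  130.] z [ 0.72 -0.   -0.69] 3.1
   off [-0.2, 0.06, 0.2] rot [-0.032, -0.016, -0.037]
[0.637 0.094 0.544 1.362 0.387 1.4  ]
```

send_rows --offset '[[0.01,-0.01,0],[0.01,-0.01,-0.01],[0.02,-0.02,-0.01],[0.02,-0.03,-0.01],[0.03,-0.03,0]]' --delta_rot '[[0.018,-0.001,0.002],[0.035,0.001,0.004],[0.052,0.005,0.007],[0.066,0.012,0.011],[0.079,0.021,0.015]]'

```text
time: 15.98
tool_pos: [502.8, 140.2, 195.9]
tcp_rot: [-2.568, -0.327, -0.198]
contact_force: [-1.2, 0.8, -0.5]
grip_width: 0.3
finger_force: 0.0
```

send_rows --offset '[[0,0,0.01],[0,0,0.02],[0,0,0.04],[0,0,0.06],[0,0.01,0.09]]' --delta_rot '[[0.01,0.01,0.003],[0.017,0.022,0.004],[0.021,0.033,0.005],[0.021,0.044,0.004],[0.018,0.054,0.001]]'

```text
time: 16.6
tool_pos: [506.5, 143.9, 186.1]
tcp_rot: [-2.35, -0.588, -0.441]
contact_force: [0.5, 0.1, 0.9]
grip_width: 0.4
finger_force: 0.0
```

```bash
python3 log.py; python3 w.py
```

```text
[-0.286  0.237  2.324  1.715  0.707 -0.02 ]
press frame [-138.1615   -7.712   186.1114] zaxis [ 0.695   0.4184 -0.5847] 16.6 [0.5402 0.0581 0.872 ] 0.359664607248592
[-90, 0, 56] [-0.34    0.5848  0.9398]
[-90, 0, 49] [-0.3723  0.6193  0.9739]
[-90, 0, 30] [-0.4602  0.713   1.0665]
```

Tracks exactly; continuing.

send_rows --offset '[[-0.01,0.01,0.02],[-0.03,0.03,0.05],[-0.05,0.05,0.08],[-0.07,0.07,0.11],[-0.1,0.09,0.15]]' --delta_rot '[[-0.004,0.008,-0.006],[-0.01,0.015,-0.013],[-0.017,0.019,-0.022],[-0.025,0.022,-0.031],[-0.034,0.023,-0.04]]'

```text
time: 17.23
tool_pos: [509.7, 148.7, 162.4]
tcp_rot: [-2.672, -0.852, -0.281]
contact_force: [-0.1, 0.3, -0.3]
grip_width: 0.6
finger_force: 0.0
```

send_rows --offset '[[-0.04,0.01,0.04],[-0.08,0.02,0.08],[-0.12,0.03,0.12],[-0.16,0.05,0.16],[-0.16,0.05,0.16]]' --delta_rot '[[-0.008,-0.001,-0.01],[-0.015,-0.003,-0.018],[-0.022,-0.006,-0.026],[-0.028,-0.011,-0.032],[-0.028,-0.011,-0.032]]'

```text
time: 17.85
tool_pos: [512.8, 152.7, 135.3]
tcp_rot: [-3.083, -0.837, 0.036]
contact_force: [-0.4, -0.3, -0.2]
grip_width: 0.4
finger_force: 0.0
```

```bash
python3 log.py; python3 w.py
cat > go.py <<'E'
from kin import *
np.set_printoptions(precision=3,suppress=True)
m=fit().x;o=get_obs();p=o["tool_pos"];A=R.from_euler("xyz",o["tcp_rot"]);q=o["joint_positions"]
for t,ti in(([-135,0,100],46),([-115,0,78],46),([-90,0,54],46),([-90,0,30],46)):
    P,B=pose(t,ti); q,e=ik(P,B,m,q); print(t,q,round(e,4),"off",(A.inv().apply(P-p)/120).round(3).tolist(),"rot",((A.inv()*B).as_rotvec()/2/np.pi).round(3).tolist())
E
python3 go.py
```

```text
[ 0.171  0.314  2.334  3.264  0.347 -1.595]
press frame [-131.1077    0.482   135.2563] zaxis [ 0.7432  0.0209 -0.6687] 17.85 [-0.3901 -0.2947 -0.1797] 0.4206514285103263
[-90, 0, 56] [-0.2611  0.0276  0.6962]
[-90, 0, 49] [-0.3044  0.0299  0.7352]
[-90, 0, 30] [-0.4219  0.0362  0.8411]
[-135, 0, 100] [ 0.19   0.4    2.345  3.329  0.41  -1.671] 0.0 off [-0.24, 0.016, 0.172] rot [-0.003, -0.006, -0.005]
[-115, 0, 78] [ 0.184  0.481  2.311  3.3    0.457 -1.646] 0.0 off [-0.264, 0.022, 0.419] rot [-0.003, -0.006, -0.005]
[-90, 0, 54] [ 0.177  0.566  2.261  3.279  0.49  -1.63 ] 0.0 off [-0.273, 0.028, 0.707] rot [-0.003, -0.006, -0.005]
[-90, 0, 30] [ 0.177  0.634  2.268  3.263  0.565 -1.611] 0.0 off [-0.422, 0.036, 0.841] rot [-0.003, -0.006, -0.005]
```

send_rows --offset '[[-0.12,0.008,0.08],[-0.24,0.016,0.172],[-0.25,0.019,0.29],[-0.264,0.022,0.419],[-0.268,0.024,0.52],[-0.27,0.026,0.62],[-0.273,0.028,0.707],[-0.273,0.028,0.707]]' --delta_rot '[[-0.001,-0.003,-0.002],[-0.003,-0.006,-0.005],[-0.003,-0.006,-0.005],[-0.003,-0.006,-0.005],[-0.003,-0.006,-0.005],[-0.003,-0.006,-0.005],[-0.003,-0.006,-0.005],[-0.003,-0.006,-0.005]]'

```text
time: 18.85
tool_pos: [552.8, 155.9, 53.1]
tcp_rot: [-3.136, -0.798, 0.083]
contact_force: [0.1, -0.3, -0.4]
grip_width: 0.3
finger_force: 0.0
```

```bash
python3 - <<'E'
from h import *
b=shot("side","s3")
cv2.imwrite("pics/v3.png",cv2.convertScaleAbs(cv2.resize(b[150:310,160:360,::-1],None,fx=3.7,fy=3.7,interpolation=2),alpha=1.4))
E
python3 w.py; python3 go.py
```

```text
press frame [-91.4309   0.3189  53.3417] zaxis [ 0.716   0.0032 -0.6981] 18.9 [ 0.7129 -0.4772  0.2022] 0.23261950664997866
[-90, 0, 56] [ 0.0242  0.0026 -0.0069]
[-90, 0, 49] [-0.0176  0.0028  0.0338]
[-90, 0, 30] [-0.1309  0.0034  0.1443]
[-135, 0, 100] [ 0.19   0.4    2.345  3.329  0.41  -1.671] 0.0 off [0.025, 0.001, -0.531] rot [-0.001, 0.001, -0.0]
[-115, 0, 78] [ 0.184  0.481  2.311  3.3    0.457 -1.646] 0.0 off [0.01, 0.002, -0.284] rot [-0.001, 0.001, -0.0]
[-90, 0, 54] [ 0.177  0.566  2.261  3.279  0.49  -1.63 ] 0.0 off [0.012, 0.003, 0.005] rot [-0.001, 0.001, -0.0]
[-90, 0, 30] [ 0.177  0.634  2.268  3.263  0.565 -1.611] 0.0 off [-0.131, 0.003, 0.144] rot [-0.001, 0.001, -0.0]
```

View pics/v3.png

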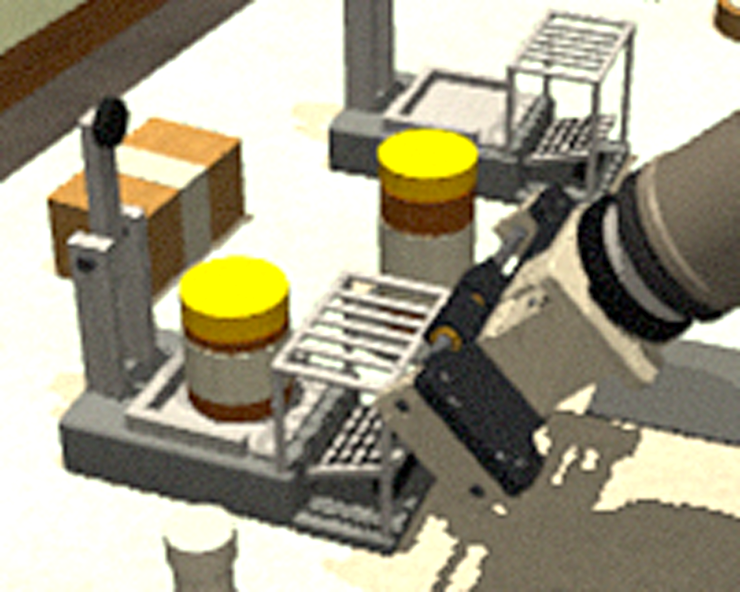

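The view shows the fingers under the front bar (crop 395,380) and above the treadle, with the jar upright. Now I'll press straight down in steps.

send_rows --offset '[[-0.02,0,0.02],[-0.04,0,0.04],[-0.06,0,0.058],[-0.08,0,0.077],[-0.1,0,0.097],[-0.1,0,0.097]]' --delta_rot '[[0,0,0],[0,0,0],[0,0,0],[0,0,0],[0,0,0],[0,0,0]]'

```text
time: 19.65
tool_pos: [552.4, 156.2, 37.2]
tcp_rot: [-3.136, -0.8, 0.084]
contact_force: [-3.5, 0.1, 7.4]
grip_width: 0.4
finger_force: 3.3
```

send_rows --offset '[[-0.006,0,0.006],[-0.012,0,0.012],[-0.018,0,0.018],[-0.018,0,0.018]]' --delta_rot '[[0,0,0],[0,0,0],[0,0,0],[0,0,0]]'

```text
time: 20.15
tool_pos: [552.2, 156.1, 34.3]
tcp_rot: [-3.136, -0.799, 0.084]
contact_force: [-4.3, 0.1, 7.3]
grip_width: 0.7
finger_force: 3.8
```

send_rows --offset '[[-0.006,0,0.006],[-0.012,0,0.012],[-0.018,0,0.018],[-0.018,0,0.018]]' --delta_rot '[[0,0,0],[0,0,0],[0,0,0],[0,0,0]]'

```text
time: 20.65
tool_pos: [552.1, 156.1, 31.4]
tcp_rot: [-3.136, -0.8, 0.084]
contact_force: [-6.8, -1.1, 10.9]
grip_width: 0.7
finger_force: 5.4
```

send_rows --offset '[[-0.004,0,0.004],[-0.008,0,0.008],[-0.008,0,0.008]]' --delta_rot '[[0,0,0],[0,0,0],[0,0,0]]'

```text
time: 21.02
tool_pos: [552.2, 156.2, 30.9]
tcp_rot: [-3.136, -0.802, 0.083]
contact_force: [-10.8, -2.1, 18.9]
grip_width: 0.5
finger_force: 9.4
```

send_rows --offset '[[-0.004,0,0.004],[-0.007,0,0.007],[-0.007,0,0.007],[-0.007,0,0.007],[-0.007,0,0.007],[-0.007,0,0.007],[-0.007,0,0.007],[-0.007,0,0.007]]' --delta_rot '[[0,0,0],[0,0,0],[0,0,0],[0,0,0],[0,0,0],[0,0,0],[0,0,0],[0,0,0]]'

```text
time: 22.02
tool_pos: [552.3, 156.2, 30.6]
tcp_rot: [-3.136, -0.803, 0.083]
contact_force: [-15.6, -3.1, 25.6]
grip_width: 0.5
finger_force: 13.0
```

```bash
python3 - <<'E'
from h import *
b=shot("side","s4")
cv2.imwrite("pics/v4.png",cv2.convertScaleAbs(cv2.resize(b[150:310,160:360,::-1],None,fx=3.7,fy=3.7,interpolation=2),alpha=1.4))
E
python3 w.py
```

```text
press frame [-91.5017   0.5547  30.612 ] zaxis [ 0.7196  0.0034 -0.6944] 22.075 [-16.6049  -2.7168  26.7463] 0.24194657132604636
[-90, 0, 56] [ 0.1609  0.0038 -0.1379]
[-90, 0, 49] [ 0.119   0.004  -0.0974]
[-90, 0, 30] [0.005  0.0047 0.0125]
```

View pics/v4.png

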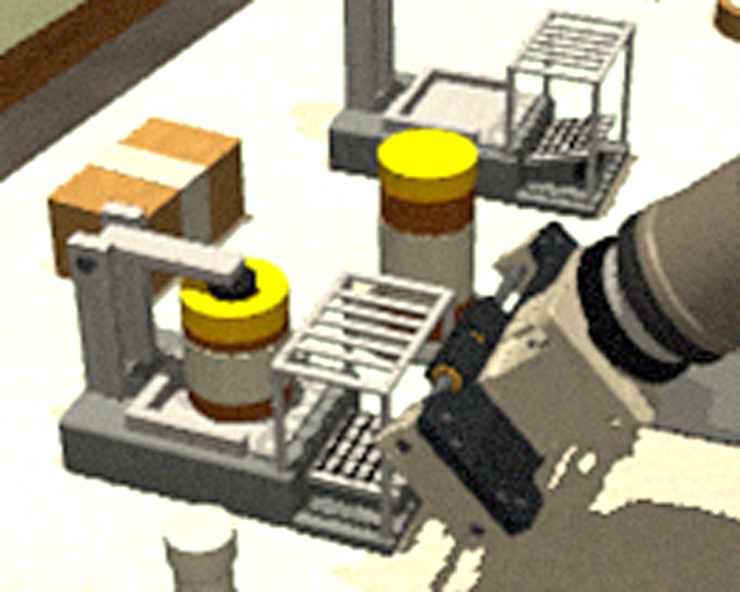

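The swing arm lies level on the lid at crop (240,275), and the treadle was held at its stop for over a second. Now I'll release it and back out.

send_rows --offset '[[0.02,0,-0.02],[0.045,0,-0.045],[0.07,0,-0.07],[0.1,0,-0.1],[0.13,0,-0.13],[0.16,0,-0.155],[0.16,0,-0.155]]' --delta_rot '[[0,0,0],[0,0,0],[0,0,0],[0,0,0],[0,0,0],[0,0,0],[0,0,0]]'

```text
time: 22.95
tool_pos: [552.1, 156.0, 54.8]
tcp_rot: [-3.136, -0.798, 0.084]
contact_force: [0.1, -0.6, -0.5]
grip_width: 0.4
finger_force: 0.0
```

send_rows --offset '[[0,0,-0.15],[0,0,-0.3],[0,0,-0.45],[0,0,-0.6],[0,0,-0.7],[0,0,-0.7],[0,0,-0.7]]' --delta_rot '[[0,0,0],[0,0,0],[0,0,0],[0,0,0],[0,0,0],[0,0,0],[0,0,0]]'

```text
time: 23.82
tool_pos: [493.0, 150.5, 113.4]
tcp_rot: [-3.136, -0.799, 0.083]
contact_force: [1.0, -0.2, 0.2]
grip_width: 0.2
finger_force: 0.0
```

```bash
python3 - <<'E'
from h import *
a=shot("top","t5");b=shot("side","s5")
cv2.imwrite("pics/v5.png",cv2.convertScaleAbs(cv2.resize(b[150:310,160:360,::-1],None,fx=3.7,fy=3.7,interpolation=2),alpha=1.4))
for n,z,im in(("top",110,a),("side",110,b)):
    m=cv2.inRange(cv2.cvtColor(im[:,:,::-1],cv2.COLOR_BGR2HSV),(22,150,60),(35,255,255))
    print(n,[cv2.boundingRect(c) for c in cv2.findContours(m,0,1)[0] if cv2.contourArea(c)>100])
E
python3 w.py
```

```text
top [(280, 174, 29, 28), (201, 159, 29, 28)]
side [(209, 219, 29, 23), (262, 185, 27, 19)]
press frame [-151.1526    0.0279  113.1713] zaxis [ 0.716   0.0031 -0.6981] 23.925 [0.2771 0.5322 0.1022] 0.23465224867975518
[-90, 0, 56] [0.0146 0.0023 0.6975]
[-90, 0, 49] [-0.0271  0.0026  0.7382]
[-90, 0, 30] [-0.1405  0.0032  0.8487]
```

View pics/v5.png

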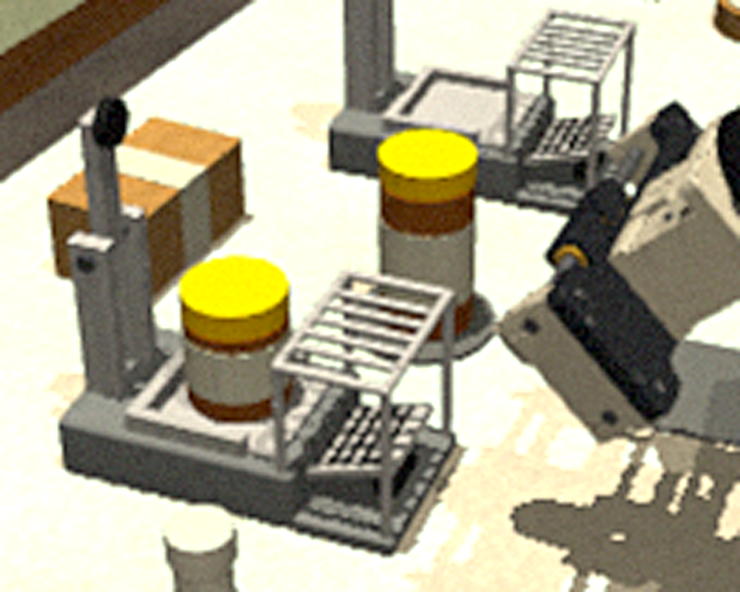

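The swing arm is upright at crop (105,120) and the treadle is raised. Both lids are where they were after the jar was set down, and the gripper is clear.

```bash
python3 -c "
from plant import ticket
print(ticket.close_job())"
```

```text
the job is handed in; nothing more can be done
None
```

The short jar stands upright in the short-post press's nest. Its treadle was held at the stop for about a second and has come back up, the arm is clear, and the job is handed in; no verdict came back.

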